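Record the seedling on the viewing disc

TASK

One of the three seedling jars stands on the white viewing disc. Record it on the tally: with your fingertips press the push button of the same colour as that jar's lid well down and let it come back up, then press the white enter key on the console well down and withdraw. Press gently, grasp nothing, do not lift or shove the buttons, and leave the other two buttons, the jars and everything else on the bench alone.

Things in the scene. Friction and masses are not known exactly. Their poses are not given: they have to be found in the camera images.
- red_button: loose red push button standing on the bench: black round housing 68 mm wide at the foot, 56 mm at its top, 22 mm high, about 0.3 kg, with a red round key 42 mm wide in the middle. Origin: centre of its underside; z up
- red_top (a point): centre of the flat top of the red key, 34 mm above the bench when up; it moves down with the key
- red_key (a joint): travel of the red key: 0 up, 0.008 m fully down. A spring brings it back up; pressing starts at about 2 N and takes 6 N fully down
- yellow_button: loose yellow push button standing on the bench: black round housing 68 mm wide at the foot, 56 mm at its top, 22 mm high, about 0.3 kg, with a yellow round key 42 mm wide in the middle. Origin: centre of its underside; z up
- yellow_top (a point): centre of the flat top of the yellow key, 34 mm above the bench when up; it moves down with the key
- yellow_key (a joint): travel of the yellow key: 0 up, 0.008 m fully down. A spring brings it back up; pressing starts at about 2 N and takes 6 N fully down
- blue_button: loose blue push button standing on the bench: black round housing 68 mm wide at the foot, 56 mm at its top, 22 mm high, about 0.3 kg, with a blue round key 42 mm wide in the middle. Origin: centre of its underside; z up
- blue_top (a point): centre of the flat top of the blue key, 34 mm above the bench when up; it moves down with the key
- blue_key (a joint): travel of the blue key: 0 up, 0.008 m fully down. A spring brings it back up; pressing starts at about 2 N and takes 6 N fully down
- red_jar: closed clear jar with a red lid and a seedling inside, 66 mm wide, 100 mm high, loose on the grey board. Origin: centre of its underside
- yellow_jar: closed clear jar with a yellow lid and a seedling inside, 66 mm wide, 100 mm high, loose on the grey board. Origin: centre of its underside
- blue_jar: closed clear jar with a blue lid and a seedling inside, 66 mm wide, 100 mm high, loose on the grey board. Origin: centre of its underside
- view_spot (a point): centre of the white viewing disc, a flat white round mark 104 mm wide on the grey specimen board (120 x 400 mm, 12 mm thick). One jar stands on it (within 10 mm of its centre); the other two stand on smaller dark discs, 130 and up to 260 mm away
- console: grey tally console fixed to the bench, 120 (x) x 140 (y) x 40 mm, with a raised screen strip along its far (+x) side to 67 mm high, in the 35 mm nearest that edge. Origin: centre of its underside; its -x side faces the robot
- enter_top (a point): centre of the flat top of the white enter key (round, 38 mm wide) on the console, 52 mm above the bench when up, 22 mm to the console's -x side of its centre; it moves down with the key
- enter_key (a joint): travel of the white enter key: 0 up, 0.008 m fully down; the same spring as the coloured keys
- pen: loose red marker pen with a black cap lying on the bench, 135 mm long along its x, 13 mm thick; a bystander
- brush: loose bamboo brush lying on the bench, about 198 mm long along its x, 10 mm thick; a bystander
- dish: loose clear closed dish, 90 mm wide, 16 mm high, with a leaf in it; a bystander
Not all that is in view belongs to the job. What is shaped like the red_button but pink or turquoise is not meant.

How it is judged:
By the outcome, as a careful person would: the job done as asked, in the order asked, and still so for the second after the job is handed in, with the robot touching nothing.
It also fails if it takes over 38 s, if anything falls off the work surface, if the arm or the gripper's body presses on something with over 40 N, if the wrist force passes 120 N, or if a joint passes its speed limit or range.

ROBOT

A 6-joint arm with a two-finger parallel gripper is mounted at the origin on the work surface. World frame = base frame: x ahead of the robot, y to its left, z up, the work surface at z = 0. Lengths are in m, angles in degrees, forces in N, time in s.
With the tool pointing down it reaches from about 0.4 to 0.825 m from the base axis. Payload 7 kg.
Tool frame: the origin (TCP) lies between the finger pads; the fingertips stand 22 mm ahead of it and the grasp point (between the pads) lies 3 mm ahead of it; z points along the fingers, y is the direction in which the jaws open and shut (so a half turn about z gives the same grasp; the last joint's range is limited). The gripper opens to 88 mm and grips with 3 to 60 N. Pads are 19 mm wide; open, the fingers measure 130 mm over their backs; the gripper's body (78 mm by 193 mm) begins 47 mm behind the grasp point.
Start: joints at [-59.696, 20.546, 0.682, 0, -70.136, -16.507], TCP at [0.161, -0.656, 0.249] pointing down, gripper open.
Joint ranges: [-176.03, 176.03], [-82.01, 121.73], [-58.28, 71.71], [-173.87, 95.51], [-174.79, -0.11], [-173.66, 173.66]. Speed limits (degrees/s): [136.94, 136.94, 172.46, 180, 180, 180].

INTERFACE

Orientations are given as [roll, pitch, yaw] about the fixed x, y, z axes, in that order (R = Rz(yaw) Ry(pitch) Rx(roll)).
In Python, from plant import telemetry, cams, r gives the robot as it stands.
- The arm moves only by the tool carry_out, never from a script. Its argument "commands" is one flat list of numbers, 5 for each row, row after row: the shift along the world's x, y, z as a fraction of full scale, then the turn about the world's z as a fraction of full scale, then the gripper's target within -1 to 1 (shut at 1, half-way at 0, fully open at -1). In form: [x, y, z, turn, claw, x, y, z, turn, claw, ...]. A call has 1 to 8 rows; each row shifts and turns the commanded pose from where the row before left it; what a row does not reach is not made up. Full scale, the value 1, is 0.04 m for a shift and 4 degrees for a turn. A row lasts 1/10 s, in which the tool goes at most 50 mm and 8.59 degrees, less where a joint would pass 70% of its speed; a pose out of reach is approached as far as the arm can. A call with a number of a shift or a turn outside -1 to 1 is refused whole. A call with a gripper value outside its range is refused whole. The fingers move at their own pace and stop on an object; "grip_force" is the grip in N (left out, the last holds). Time passes only in rows, so rows that do not move let the fingers close. It gives the time, the measured TCP pose, the force and the opening at its end, in the units of the state.
- telemetry.get_state(): the state, without advancing time (a new reading comes with each control period).
- cams.capture(name): name is "scene" or "top"; returns a dict with "frame" (480x640x3 uint8, red, green, blue), "camera_matrix" (3x3 intrinsics, pixels), "camera_from_world" (4x4, takes a point from world to camera coordinates). Camera axes: x right, y down, z forward; pixel columns grow to the right and rows downward; lengths in m; the calibration is good to about 2 mm. A picture is of the moment at which its call begins. There is no depth.
- r.close_job(): hands the job in, once; it reports no verdict.
The state is a dict: "time_s": time; "joints": joint angles; "qd": joint speeds; "joint_torque": joint torques, N m; "tcp_pos": TCP position; "eef_rot": TCP orientation; "contact_force": force on the tool from outside, world axes, zero at the start; "moment": the same for the moment, N m; "gripper_width": finger opening in m.
Only numpy, scipy, OpenCV 4.12 (cv2) and the standard library are available. Lean on these libraries where they do the work, as an engineer would, in place of code of your own. Each camera call takes 0.05 s, during which the arm holds its last target. There are 200 camera calls.

## Working session

There is one attempt and no reset: what is moved stays moved. The work goes in short steps, Python scripts to look and compute and a tool call to move; the robot and the scene stay as the last step left them, time stands still between calls to the robot, and variables do not carry over. Pictures are saved under pics/ and viewed, about 8 in all and at most 12, crops included, and the job is handed in when it is done.

Besides the shell and the picture viewer there is one more tool, called after "Call:" as name(argument=value, ...) on one line, values as JSON. carry_out: Moves the arm, as the interface text tells. Shift numbers are shares of 0.04 m and turn numbers shares of 4 degrees, none past 1 either way. Its arguments: {"type":"object","properties":{"commands":{"type":"array"},"grip_force":{"type":"number"}},"required":["commands"]}

```bash
mkdir -p pics; cat > h.py <<'E'
import numpy as np, cv2
from plant import telemetry, cams, r
def snap(n,tag):
    c=cams.capture(n); cv2.imwrite(f'pics/{tag}.png',c['frame'][:,:,::-1]); return c
def ray(c,u,v,z):
    K=np.array(c['camera_matrix']);T=np.array(c['camera_from_world'])
    R,t=T[:3,:3],T[:3,3]; o=-R.T@t; d=R.T@np.linalg.inv(K)@[u,v,1]
    return (o+d*(z-o[2])/d[2]).round(4)
E
python3 - <<'E'
from h import *
import pickle
a=snap('top','top1');b=snap('scene','scene1');pickle.dump((a,b),open('c.pkl','wb'))
print(telemetry.get_state())
for c in(a,b):
    T=np.array(c['camera_from_world']);print(-T[:3,:3].T@T[:3,3])
E
```

```text
{'time_s': 0.1, 'joints': array([-5.96979040e+01,  2.05865974e+01,  6.37462014e-01, -1.73684501e-02,
       -7.01365205e+01, -1.65066187e+01]), 'qd': array([ 0.0117136 , -0.17043761,  0.14043531,  0.07700124, -0.06037886,
       -0.04480897]), 'joint_torque': array([-1.82199481e-03, -5.84165061e+01,  2.93750829e+01,  7.01551750e+00,
        1.01748412e-02, -5.50478660e-05]), 'tcp_pos': array([ 0.16082376, -0.65512635,  0.24771394]), 'eef_rot': array([ 1.79913235e+02, -8.68387311e-03, -1.66210430e+02]), 'contact_force': array([ 0.13400618, -0.11880055, -0.08726937]), 'moment': array([0.02986066, 0.01078762, 0.04231363]), 'gripper_width': 0.08769591390890324}
[0.46594701 0.00427818 0.95114319]
[ 1.00165572 -0.6838522   0.81422237]
```

View pics/top1.png

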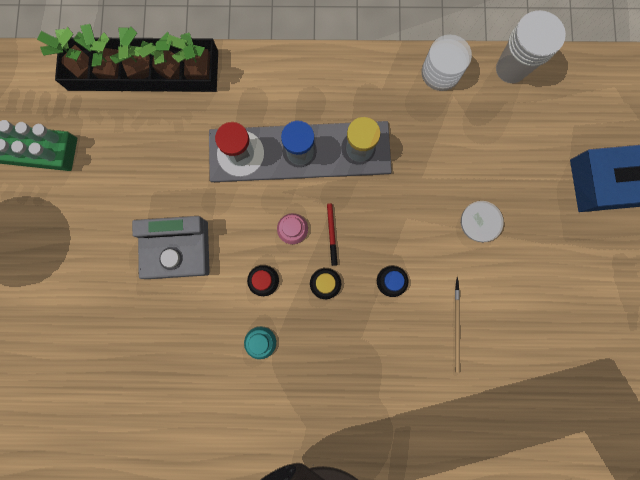

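View pics/scene1.png

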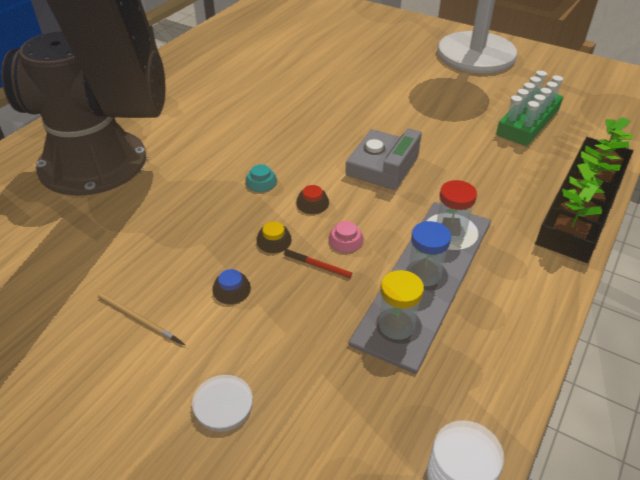

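The red jar (lid at ~(232,138) in the top view) stands on the white disc, so the red button at ~(262,281) is the one to press. The enter key is at ~(170,258). The pink (292,228) and turquoise (260,343) buttons are decoys. Next I measure from both views.

```bash
cat >> h.py <<'E'
def cen(c,box,kind):
    u0,v0,u1,v1=box; hsv=cv2.cvtColor(c['frame'],cv2.COLOR_RGB2HSV)[v0:v1,u0:u1].astype(int)
    h,s,v=hsv[...,0],hsv[...,1],hsv[...,2]
    m=((h<8)|(h>172))&(s>150)&(v>90) if kind=='red' else (s<40)&(v>170)
    n,l,st,ce=cv2.connectedComponentsWithStats(m.astype(np.uint8))
    i=1+np.argmax(st[1:,4]); return ce[i]+[u0,v0],st[i]
def tri(a,pa,b,pb):
    P=[np.array(c['camera_matrix'])@np.array(c['camera_from_world'])[:3] for c in(a,b)]
    X=cv2.triangulatePoints(P[0],P[1],np.array(pa,float).reshape(2,1),np.array(pb,float).reshape(2,1)).ravel(); return (X[:3]/X[3]).round(4)
E
python3 - <<'E'
from h import *
import pickle
a,b=pickle.load(open('c.pkl','rb'))
for n,k,ba,bb,z in[('red','red',(240,260,285,302),(295,178,332,212),.034),('enter','white',(152,245,188,272),(360,135,388,156),.052),('redlid','red',(210,115,255,160),(435,175,480,215),.112)]:
    pa,sa=cen(a,ba,k);pb,sb=cen(b,bb,k)
    print(n,pa.round(1),sa,pb.round(1),sb,tri(a,pa,b,pb),ray(a,*pa,z),ray(b,*pb,z))
print('disc',ray(a,240,153,.012),ray(b,453,231,.012))
for n,p in dict(console_corners=[(139,278),(208,275)],pink=[(291,227)],turq=[(259,343)],yel=[(325,283)]).items(): print(n,[ray(a,*q,.034) for q in p])
E
```

```text
red [261.  279.7] [ 12  10  19  20 302] [312.3 192.6] [  7   7  21  17 257] [0.4943 0.1328 0.0256] [0.4938 0.1315 0.034 ] [0.4998 0.1243 0.034 ]
enter [168.7 257.8] [  9   5  17  17 223] [374.2 143.6] [  6   4  17  10 130] [0.5362 0.321  0.0481] [0.5357 0.3195 0.052 ] [0.5387 0.3161 0.052 ]
redlid [231.1 137.5] [  5   7  33  32 814] [458.  194.1] [  6   5  36  29 833] [0.7735 0.1891 0.1017] [0.7709 0.1876 0.112 ] [0.7764 0.1757 0.112 ]
disc [0.772  0.1886 0.012 ] [0.778  0.1884 0.012 ]
console_corners [array([0.4944, 0.3854, 0.034 ]), array([0.5023, 0.242 , 0.034 ])]
pink [array([0.605 , 0.0713, 0.034 ])]
turq [array([0.3652, 0.1319, 0.034 ])]
yel [array([ 0.4885, -0.0014,  0.034 ])]
```

Call:
carry_out(commands=[0.5,0.75,0,0,1,0.5,0.75,0,0,1,0.5,0.75,0,0,1,0.5,0.75,0,0,1,0.5,0.75,0,0,1,0.5,0.75,0,0,1,0.5,0.75,0,0,1,0.5,0.75,0,0,1], grip_force=10)

```text
time_s: 0.9
tcp_pos: [0.3214, -0.4141, 0.2483]
eef_rot: [180.0, -0.0, -166.2]
contact_force: [0.7, -0.6, -0.1]
gripper_width: 0.0296
```

Call:
carry_out(commands=[0.4,0.75,0,0,1,0.4,0.75,0,0,1,0.4,0.75,0,0,1,0.4,0.75,0,0,1,0.4,0.75,0,0,1,0.4,0.75,0,0,1,0.4,0.75,0,0,1,0.4,0.75,0,0,1])

```text
time_s: 1.7
tcp_pos: [0.4492, -0.1741, 0.2484]
eef_rot: [180.0, -0.0, -166.2]
contact_force: [1.1, 0.1, 0.6]
gripper_width: 0.0001
```

Call:
carry_out(commands=[0.14,0.75,0,0,1,0.14,0.75,0,0,1,0.14,0.75,0,0,1,0.14,0.75,0,0,1,0.14,0.75,0,0,1,0.14,0.75,0,0,1,0.14,0.75,0,0,1,0.14,0.75,0,0,1])

```text
time_s: 2.5
tcp_pos: [0.4935, 0.0657, 0.2484]
eef_rot: [180.0, -0.0, -166.2]
contact_force: [1.0, 0.2, 0.8]
gripper_width: 0.0005
```

Call:
carry_out(commands=[0,0.55,0,0,1,0,0.55,0,0,1,0,0.55,0,0,1,0,0,-0.8,0,1,0,0,-0.8,0,1,0,0,-0.8,0,1,0,0,-0.8,0,1,0,0,-0.8,0,1])

```text
time_s: 3.3
tcp_pos: [0.4935, 0.1304, 0.0873]
eef_rot: [180.0, 0.0, -166.2]
contact_force: [0.5, 0.1, 0.2]
gripper_width: 0.0003
```

```bash
python3 - <<'E'
from h import *
c=snap('scene','s2')
cv2.imwrite('pics/s2c.png',cv2.resize(c['frame'][90:260,210:430,::-1],None,fx=3,fy=3,interpolation=3))
s=telemetry.get_state();print(s['tcp_pos'],s['contact_force'])
K=np.array(c['camera_matrix']);T=np.array(c['camera_from_world'])
for p in(s['tcp_pos']-[0,0,.022],[.494,.1315,.034]):
    q=K@(T@[*p,1])[:3];print(q[:2]/q[2])
E
```

```text
[0.49077099 0.12891246 0.08244499] [-2.60734495 -0.3121689  -4.82616913]
[309.58308785 179.53870084]
[311.73991072 189.73890133]
```

View pics/s2c.png

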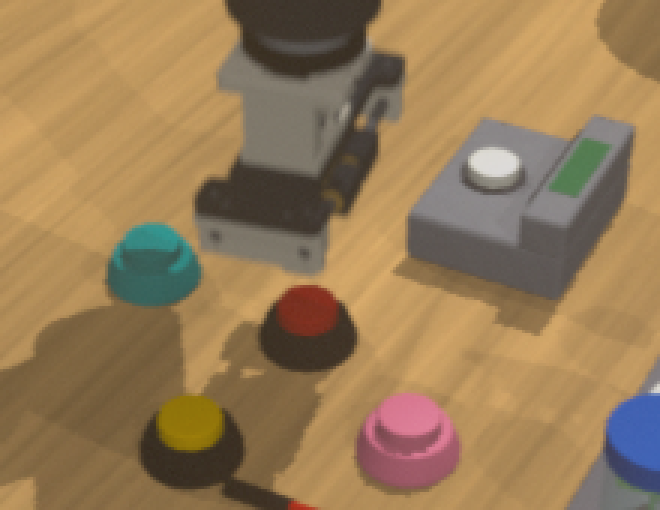

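The wide gripper body hides the fingertips from this camera. Their predicted pixel, ~(299,268) in the crop, is just above the red key at (307,310). I let the arm settle and centre it.

Call:
carry_out(commands=[0,0,0,0,1,0,0,0,0,1,0,0,0,0,1])

```text
time_s: 3.65
tcp_pos: [0.4948, 0.1311, 0.0903]
eef_rot: [180.0, 0.2, -166.2]
contact_force: [-0.4, -0.8, 0.8]
gripper_width: 0.0005
```

```bash
python3 -c "
from h import *
for i in range(3):
    s=telemetry.get_state();print(s['tcp_pos'],s['contact_force'],s['qd'].round(2));c=cams.capture('top')
cv2.imwrite('pics/t2.png',c['frame'][:,:,::-1])"
```

```text
[0.49477193 0.1311162  0.09030292] [-0.4326121  -0.82259938  0.80404236] [-0.12 -0.26 -0.26 -0.12  0.4   0.02]
[0.49469567 0.1310992  0.09027535] [ 0.3710197   0.13468094 -0.69599643] [-0.04 -0.03 -0.34 -0.15  0.35 -0.04]
[0.49452768 0.1310015  0.09011522] [0.84720929 0.54230224 0.15912168] [ 0.04  0.11 -0.44 -0.11  0.21 -0.01]
```

View pics/t2.png

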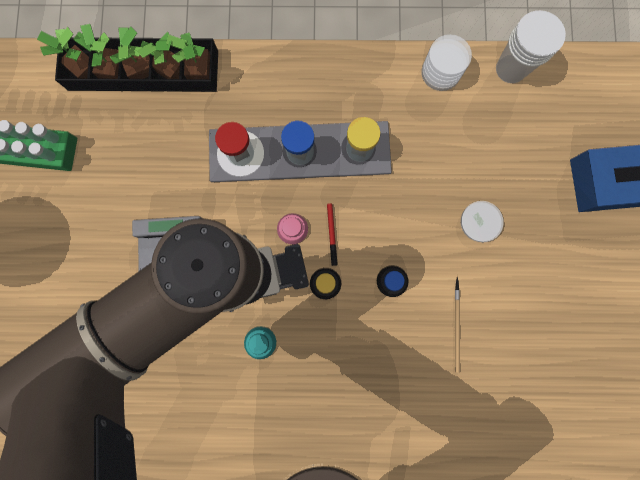

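The arm hides the red button from above, but the tool sits over it and nothing else has moved. Now I descend in small steps and watch the force.

Call:
carry_out(commands=[0,0,-0.25,0,1,0,0,-0.25,0,1,0,0,-0.2,0,1,0,0,-0.1,0,1,0,0,-0.05,0,1,0,0,0,0,1,0,0,0,0,1,0,0,0,0,1])

```text
time_s: 4.6
tcp_pos: [0.4938, 0.1305, 0.0548]
eef_rot: [180.0, 0.0, -166.2]
contact_force: [-1.5, -0.9, 2.2]
gripper_width: 0.0005
```

Call:
carry_out(commands=[0,0,-0.05,0,1,0,0,0,0,1,0,0,0,0,1])

```text
time_s: 4.9
tcp_pos: [0.494, 0.1306, 0.0527]
eef_rot: [180.0, 0.0, -166.2]
contact_force: [-0.7, -0.6, 4.0]
gripper_width: 0.0005
```

Call:
carry_out(commands=[0,0,-0.05,0,1,0,0,-0.05,0,1,0,0,0,0,1,0,0,0,0,1])

```text
time_s: 5.3
tcp_pos: [0.494, 0.1306, 0.0486]
eef_rot: [180.0, 0.0, -166.2]
contact_force: [-0.4, -1.2, 6.5]
gripper_width: 0.0003
```

Call:
carry_out(commands=[0,0,-0.025,0,1,0,0,0,0,1,0,0,0,0,1])

```text
time_s: 5.6
tcp_pos: [0.494, 0.1306, 0.0482]
eef_rot: [-180.0, 0.0, -166.2]
contact_force: [-3.1, -1.4, 11.5]
gripper_width: 0.0003
```

The red key has bottomed out: force rose to 11.5 N at about 8 mm of travel. I withdraw and move to the enter key.

Call:
carry_out(commands=[0,0,0.1,0,1,0,0,0.2,0,1,0,0,0.5,0,1,0,0,0.6,0,1,0,0,0.6,0,1,0,0,0,0,1,0.26,0.5,0,0,1,0.26,0.75,0,0,1])

```text
time_s: 6.4
tcp_pos: [0.5145, 0.1802, 0.1277]
eef_rot: [180.0, 0.0, -166.3]
contact_force: [2.2, 0.3, 0.5]
gripper_width: 0.0007
```

Call:
carry_out(commands=[0.26,0.75,0,0,1,0.26,0.75,0,0,1,0,0.75,0,0,1,0,0.75,0,0,1,0,0.5,0,0,1,0,0,0,0,1,0,0,0,0,1,0,0,0,0,1])

```text
time_s: 7.2
tcp_pos: [0.5351, 0.3197, 0.1273]
eef_rot: [-180.0, -0.0, -166.2]
contact_force: [0.8, 0.2, 0.1]
gripper_width: 0.0007
```

```bash
python3 - <<'E'
from h import *
a=snap('top','t3');b=snap('scene','s3')
print(telemetry.get_state()['tcp_pos'])
cv2.imwrite('pics/s3c.png',cv2.resize(b['frame'][70:260,210:450,::-1],None,fx=3,fy=3,interpolation=3))
pb,sb=cen(b,(295,178,332,212),'red');print(pb,sb)
pa,sa=cen(a,(240,260,285,302),'red');print(pa,sa)
E
```

```text
[0.53534062 0.31961283 0.12764225]
[312.26640927 193.31660232] [  7   7  21  17 259]
[260.92982456 279.73684211] [ 12  11  19  19 285]
```

View pics/s3c.png

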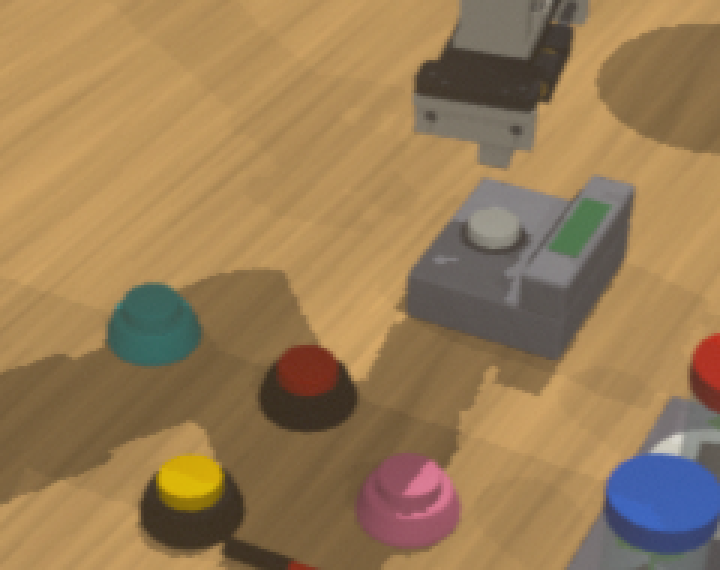

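The red key is back up and in its old place (same centroid within 1 px). The fingertips are visible above the enter key, at (495,160) over (493,228). Now I press.

Call:
carry_out(commands=[0,0,-0.4,0,1,0,0,-0.4,0,1,0,0,-0.3,0,1,0,0,-0.15,0,1,0,0,-0.05,0,1,0,0,-0.05,0,1,0,0,0,0,1,0,0,0,0,1])

```text
time_s: 8.1
tcp_pos: [0.5356, 0.3205, 0.0742]
eef_rot: [180.0, 0.0, -166.2]
contact_force: [0.4, -2.1, 1.5]
gripper_width: 0.0005
```

Call:
carry_out(commands=[0,0,-0.05,0,1,0,0,-0.05,0,1,0,0,0,0,1,0,0,0,0,1])

```text
time_s: 8.5
tcp_pos: [0.5356, 0.3207, 0.0699]
eef_rot: [180.0, 0.0, -166.2]
contact_force: [0.3, -0.3, 3.9]
gripper_width: 0.0006
```

Call:
carry_out(commands=[0,0,-0.05,0,1,0,0,-0.05,0,1,0,0,0,0,1,0,0,0,0,1])

```text
time_s: 8.9
tcp_pos: [0.5357, 0.3207, 0.0663]
eef_rot: [180.0, 0.0, -166.2]
contact_force: [-1.1, -2.0, 8.8]
gripper_width: 0.0004
```

Call:
carry_out(commands=[0,0,-0.025,0,1,0,0,0,0,1,0,0,0,0,1])

```text
time_s: 9.2
tcp_pos: [0.5357, 0.3207, 0.0662]
eef_rot: [180.0, 0.1, -166.2]
contact_force: [-2.8, -3.8, 16.1]
gripper_width: 0.0005
```

The enter key has bottomed out too. I withdraw upward.

Call:
carry_out(commands=[0,0,0.1,0,1,0,0,0.2,0,1,0,0,0.6,0,1,0,0,0.8,0,1,0,0,0.8,0,1,0,0,0.6,0,1,0,0,0,0,1,0,0,0,0,1])

```text
time_s: 10.0
tcp_pos: [0.535, 0.3207, 0.1886]
eef_rot: [179.9, 0.0, -166.2]
contact_force: [-1.3, -0.2, -0.4]
gripper_width: 0.0003
```

```bash
python3 - <<'E'
from h import *
b=snap('scene','s4')
s=telemetry.get_state();print(s['tcp_pos'],s['contact_force'])
print(cen(b,(360,135,388,156),'white'),cen(b,(295,178,332,212),'red'))
E
```

```text
[0.53468973 0.32034314 0.18774547] [-0.0450246   0.1468152  -0.36442539]
(array([374.2519084 , 143.54198473]), array([  6,   4,  17,  10, 131], dtype=int32)) (array([312.25581395, 193.2751938 ]), array([  8,   8,  20,  16, 258], dtype=int32))
```

View pics/s4.png

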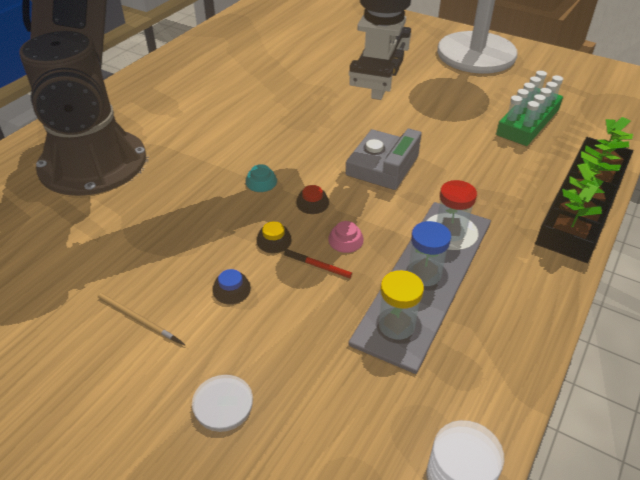

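The arm is clear. The enter key at (374,144) and the red key at (312,193) are up and in place, and everything else is unchanged.

```bash
python3 -c "
from h import *
print(r.close_job())"
```

```text
the job is handed in; nothing more can be done
None
```

The red jar was on the white disc, so I pressed the red button, then the white enter key, withdrew upward and handed the job in at about 10 s. I used closed fingertips for both presses.

- **Presses:** each key went its full 8 mm of travel, as seen from the tool's position. Force at the bottom was 11.5 N on red and 16 N on enter.
- **Final picture:** both keys were back up within about 1 px of where they started. The other buttons, jars and bystanders looked unmoved, and the contact force was near zero.
- **Disagreement:** triangulating from two views put the key tops 4 to 8 mm lower than the text says, because the colour masks included the sides of the keys. The force felt at contact agreed with the text's heights. I aimed using the top-view positions.

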